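Clear the welding bench and hang up the ear defenders

TASK

Clear the welding bench: drop every square-tube stub into the round scrap pail and put every angle bracket into the flat rectangular tray. Only when all the steel is put away and the noise is over, hang both ear defenders, side by side, on the horizontal bar, the crown of the headband resting on the bar and one ear cup on each side of it, and leave them hanging still. Leave the tape measure and the closed jar where they are.

Things in the scene. Friction and masses are not known exactly. Their poses are not given: they have to be found in the camera images.
- ear_a: Ear defenders, loose, 0.2-0.34 kg, standing on two black cups, headband up, 164 (x, cup to cup) x 60 (y) x 156 mm. Origin: centre of underside, z up; a half turn about z looks the same. Cups 80 high, at |x| 50 to 82, 100 clear between. Steel arms 22 wide slope up to the crown pad, a rigid block 70 (x) x 30 (y), z 130 to 156, flat below: grip it from above across y, fingertips above its underside.
- ear_a_crown (a point): Centre of the flat underside of the crown pad of ear_a, 130 mm above its origin; same axes.
- ear_b: Ear defenders, loose, 0.2-0.34 kg, standing on two black cups, headband up, 164 (x, cup to cup) x 60 (y) x 156 mm. Origin: centre of underside, z up; a half turn about z looks the same. Cups 80 high, at |x| 50 to 82, 100 clear between. Steel arms 22 wide slope up to the crown pad, a rigid block 70 (x) x 30 (y), z 130 to 156, flat below: grip it from above across y, fingertips above its underside.
- ear_b_crown (a point): Centre of the flat underside of the crown pad of ear_b, 130 mm above its origin; same axes.
- stub_1: Scrap stub of square steel tube, open at both ends, loose (absent in some runs), about 0.2 kg, 70 long (x) x 30 (y) x 30 mm (z), walls 4 mm, lying on the bench. Origin: centre of the underside. Can be gripped across y.
- stub_2: Scrap stub of square steel tube, open at both ends, loose (absent in some runs), about 0.2 kg, 70 long (x) x 30 (y) x 30 mm (z), walls 4 mm, lying on the bench. Origin: centre of the underside. Can be gripped across y.
- stub_3: Scrap stub of square steel tube, open at both ends, loose (absent in some runs), about 0.2 kg, 70 long (x) x 30 (y) x 30 mm (z), walls 4 mm, lying on the bench. Origin: centre of the underside. Can be gripped across y.
- bracket_1: Steel angle bracket (L section), loose (absent in some runs), about 0.26 kg, 70 mm long (x). Flat leg on the bench 40 wide (y) x 8 mm thick; upright leg 8 mm thick centred on y = -16 mm, its top 42 mm above the bench, graspable from above across its 8 mm. Origin: centre of the underside of the flat leg, z up.
- bracket_2: Steel angle bracket (L section), loose (absent in some runs), about 0.26 kg, 70 mm long (x). Flat leg on the bench 40 wide (y) x 8 mm thick; upright leg 8 mm thick centred on y = -16 mm, its top 42 mm above the bench, graspable from above across its 8 mm. Origin: centre of the underside of the flat leg, z up.
- bracket_3: Steel angle bracket (L section), loose (absent in some runs), about 0.26 kg, 70 mm long (x). Flat leg on the bench 40 wide (y) x 8 mm thick; upright leg 8 mm thick centred on y = -16 mm, its top 42 mm above the bench, graspable from above across its 8 mm. Origin: centre of the underside of the flat leg, z up.
- rail: Fixed horizontal round steel bar on two posts. Origin on the bench under the middle of the bar, z up, the bar runs along y; posts at y = -180 and +180 mm.
- rail_mid (a point): Middle of the bar, on its axis, 165 mm above the bench; bar 16 mm in diameter; same axes as the rail.
- pail: Scrap pail: fixed open round plain steel pail, 170 mm across the rim, 150 mm across the foot, 110 mm high, wall 4 mm. Origin: centre of its underside.
- pail_in (a point): Centre of the pail's inner floor.
- tray: Fixed open flat rectangular aluminium tray 180 (x) x 160 (y) x 55 mm high, walls 4 mm. Origin: centre of its underside.
- tape: Bystander: yellow tape measure 70 x 36 x 62 mm, loose, standing on the bench; origin under its centre.
- jar: Bystander: closed grey jar of nozzle paste, 60 mm in diameter, 70 mm high, loose, standing on the bench; origin under its centre.

How it is judged:
By the outcome, as a careful person would: the job done as asked, in the order asked, and still so for the second after the job is handed in, with the robot touching nothing.
Of stub_1, stub_2, stub_3, bracket_1, bracket_2, bracket_3 only 5 to 6 are there at a start; the rules pass over those that are not, and their reading is None.
At some moment in a run one of stub_1, stub_2, stub_3, bracket_1, bracket_2, bracket_3 may be knocked a few centimetres aside while the robot is not near it.
It also fails if it takes over 210 s, if anything falls off the work surface, if the arm or the gripper's body presses on something with over 40 N, if the wrist force passes 120 N, or if a joint passes its speed limit or range.

ROBOT

A 6-joint arm with a two-finger parallel gripper is mounted at the origin on the work surface. World frame = base frame: x ahead of the robot, y to its left, z up, the work surface at z = 0. Lengths are in m, angles in rad, forces in N, time in s.
With the tool pointing down it reaches from about 0.325 to 0.75 m from the base axis. Payload 7.6 kg.
Tool frame: the origin (TCP) lies midway between the tips of the shut fingers; the grasp point (between the pads) lies 19 mm behind it (ctrl.grip_point_offset is the distance from the TCP to the grasp point, in m); z points along the fingers, y is the line along which they close (so a half turn about z gives the same grasp; the last joint's range is limited). The gripper opens to 85 mm and grips with 20 to 120 N. Pads are 22 mm wide; open, the fingers measure 114 mm over their backs; the gripper's body (76 mm by 85 mm) begins 54 mm behind the grasp point. The pads swing forward as they close: fully open they stand 13 mm farther back than shut.
Start: joints at [1.042, 0.052, 1.401, -0, 1.689, -0.07], TCP at [0.232, 0.471, 0.21] pointing down, gripper open.
Joint ranges: [-2.9, 2.9], [-0.91, 2.17], [0.12, 2.37], [-1.06, 4.2], [0.26, 2.73], [-2.93, 2.93]. Speed limits (rad/s): [2.57, 2.57, 3.01, 3.14, 3.14, 3.14].

INTERFACE

Orientations are given as a rotation vector (axis times angle).
In Python, from workcell import readout, eyes, ticket, ctrl gives the robot as it stands. The module is installed in compiled form; this text tells all that it offers.
- The arm moves only by the shell command python3 -m inch 'ROWS' [OPENING] [FORCE]. ROWS is JSON, a list of rows, each a list of 6 numbers: the shift along the world's x, y, z in m, then the turn, a rotation vector about the world's x, y, z in degrees. In form: [[tx, ty, tz, ax, ay, az], ...]. A call has 1 to 12 rows; each row is the pose to reach, as a shift and turn from the pose commanded when the call began; what a row does not reach only later rows make up. A row lasts 1/12 s, in which the tool goes at most 41.7 mm and 7.16 degrees, less where a joint would pass 70% of its speed; a pose out of reach is approached as far as the arm can. A call with a gripper value outside its range is refused whole. OPENING is the opening, from -1 (shut) to 1 (fully open), set as the call begins (- or left out, the last holds). The fingers move at their own pace and stop on an object; FORCE is the grip in N (left out, the last holds). Time passes only in rows, so rows that repeat a pose let the fingers close. It gives the time, the measured TCP pose, the force, the opening and the grip force at its end, in the units of the state.
- readout.get_obs(): the state, without advancing time (a new reading comes with each control period).
- eyes.grab_frame(name): name is "side" or "top"; returns the picture (480x640x3 uint8, red, green, blue); there is no depth.
- eyes.camera_info(name): a dict with "vertical_fov" (degrees; the focal length in pixels is half the picture's height over the tangent of half this angle, whatever the lens; pixels are square), "cx", "cy" (the principal point, pixels), "dist_coeffs" ([k1, k2, p1, p2, k3] as OpenCV has them; the pictures are not rectified), "rvec" (rotation vector, rad) and "tvec" (3), from world to camera coordinates, as OpenCV has them. Camera axes: x right, y down, z forward; pixel columns grow to the right and rows downward; lengths in m; the calibration is good to about 2 mm. A picture is of the moment at which its call begins. camera_info takes no time and is no camera call.
- ticket.close_job(): hands the job in; it is judged then, once.
The state is a dict: "time_s": time; "joint_positions": joint angles; "joint_vel": joint speeds; "effort": joint torques, N m; "position": TCP position; "eef_rot": TCP orientation; "contact_force": force on the tool from outside, world axes, zero at the start; "torque": the same for the moment, N m; "opening": finger opening in m; "finger_force": force on a finger pad.
Only numpy, scipy, OpenCV 4.12 (cv2) and the standard library are available. Lean on these libraries where they do the work, as an engineer would, in place of code of your own. Each camera call takes 0.05 s, during which the arm holds its last target. There are 200 camera calls.

## Working session

There is one attempt and no reset: what is moved stays moved. The work goes in short steps, Python scripts to look and compute and a shell command to move; the robot and the scene stay as the last step left them, time stands still between calls to the robot, and variables do not carry over. Pictures are saved under pics/ and viewed, at most 19 in all, crops included, and the job is handed in when it is done.

```bash
mkdir -p pics; cat > h.py <<'E'
import numpy as np, cv2
from workcell import readout, eyes, ticket, ctrl
def cam(n):
    c=eyes.camera_info(n); f=240/np.tan(np.radians(c['vertical_fov'])/2)
    K=np.array([[f,0,c['cx']],[0,f,c['cy']],[0,0,1.]]); return K,np.array(c['dist_coeffs'],float),np.array(c['rvec'],float),np.array(c['tvec'],float)
def ray(n,px):
    K,d,r,t=cam(n); p=cv2.undistortPoints(np.array(px,float).reshape(-1,1,2),K,d).reshape(-1,2)
    R=cv2.Rodrigues(r)[0]; return -R.T@t, np.c_[p,np.ones(len(p))]@R
def plane(n,px,z):
    o,D=ray(n,px); return (o+D*((z-o[2])/D[:,2])[:,None])[:,:2]
def proj(n,P):
    K,d,r,t=cam(n); return cv2.projectPoints(np.array(P,float).reshape(-1,1,3),r,t,K,d)[0].reshape(-1,2)
def snap(n,name):
    im=eyes.grab_frame(n); cv2.imwrite(f'pics/{name}.png',im[:,:,::-1]); return im
E
python3 - <<'E'
from h import *
for n in('top','side'):
    snap(n,n+'0'); o,_=ray(n,[[320,240]]); print(n,o.round(3),plane(n,[[320,240],[0,0],[640,0],[0,480],[640,480]],0).round(2).tolist())
o=readout.get_obs(); print({k:np.round(v,3).tolist() for k,v in o.items()}, ctrl.grip_point_offset)
E
```

```text
top [ 0.324 -0.012  1.178] [[0.56, 0.01], [1.21, 0.82], [1.15, -0.81], [0.04, 0.71], [0.03, -0.66]]
side [ 0.2   -0.635  0.853] [[0.56, 0.1], [-0.35, 2.9], [3.39, 1.15], [-0.23, -0.2], [0.83, -0.7]]
{'time_s': 0.1, 'joint_positions': [1.042, 0.053, 1.402, -0.0, 1.689, -0.07], 'joint_vel': [-0.002, -0.0, -0.001, -0.001, -0.001, -0.0], 'effort': [0.001, -38.258, -36.099, -0.0, 0.005, -0.0], 'position': [0.232, 0.47, 0.209], 'eef_rot': [-0.714, -3.059, 0.002], 'contact_force': [0.045, -0.791, -0.062], 'torque': [-0.044, 0.004, -0.01], 'finger_force': 0.0, 'opening': 0.085} 0.0187
```

View pics/top0.png

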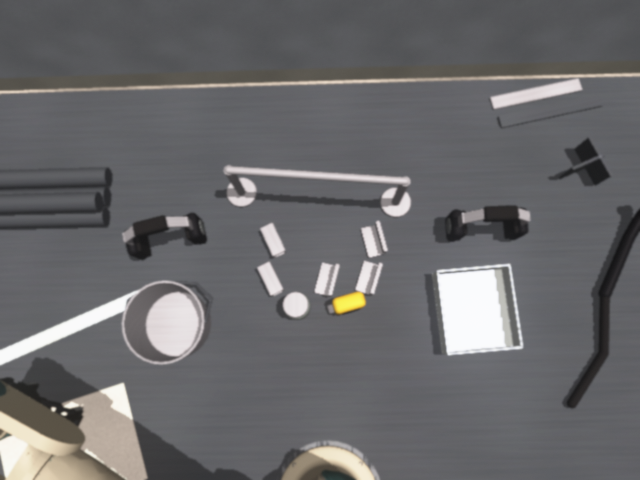

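View pics/side0.png

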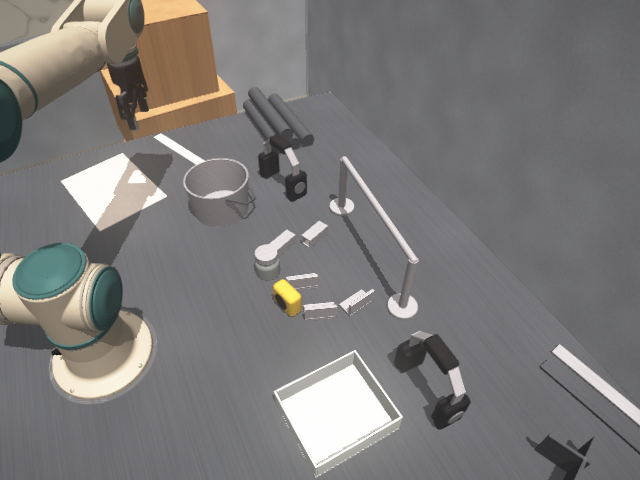

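Top view: stubs at (272,240) and (270,278); brackets at (374,240), (369,277) and (327,278); pail (165,322), tray (479,310); ear defenders at (165,233) and (487,222); bar from (228,171) to (407,182). Next I'll measure contours on an enlarged crop.

```bash
python3 - <<'E'
from h import *
im=cv2.imread('pics/top0.png'); c=im[205:325,235:405]; big=cv2.resize(c,None,fx=4.6,fy=4.6,interpolation=cv2.INTER_CUBIC); cv2.imwrite('pics/crop0.png',big)
g=cv2.cvtColor(im,cv2.COLOR_BGR2GRAY); m=np.zeros_like(g); m[205:325,240:400]=(g[205:325,240:400]>95)*255
cs,_=cv2.findContours(m,cv2.RETR_EXTERNAL,cv2.CHAIN_APPROX_NONE)
for k in cs:
    if cv2.contourArea(k)<60: continue
    r=cv2.minAreaRect(k); b=cv2.boxPoints(r); w=plane('top',b,.03); print(np.round(r[0]),cv2.contourArea(k),w.round(4).tolist(), 'c',w.mean(0).round(4))
def pr(n,px,z): print(n,plane('top',px,z).round(4).tolist())
pr('railends',[[228,171],[407,182]],.165)
pr('posts feet',[[241,192],[396,202]],0)
pr('pail rim',[[123,322],[206,322],[165,281],[165,363]],.11)
pr('tray rim',[[437,269],[511,265],[522,348],[446,355]],.055)
h=im[190:265,110:220]; cv2.imwrite('pics/ears0.png',np.vstack([cv2.resize(x,None,fx=4,fy=4,interpolation=cv2.INTER_CUBIC) for x in (im[195:265,110:220],im[190:260,430:540])]))
E
```

```text
[320. 264.] 18761.5 [[0.369, 0.1847], [0.6384, 0.1873], [0.6297, -0.1748], [0.3625, -0.1626]] c [0.4999 0.0087]
railends [[0.6738, 0.1892], [0.6413, -0.1741]]
posts feet [[0.6782, 0.1905], [0.6451, -0.1724]]
pail rim [[0.374, 0.4126], [0.3711, 0.2408], [0.4571, 0.3285], [0.2903, 0.3226]]
tray rim [[0.478, -0.2468], [0.4834, -0.407], [0.3066, -0.4152], [0.2953, -0.255]]
```

View pics/crop0.png

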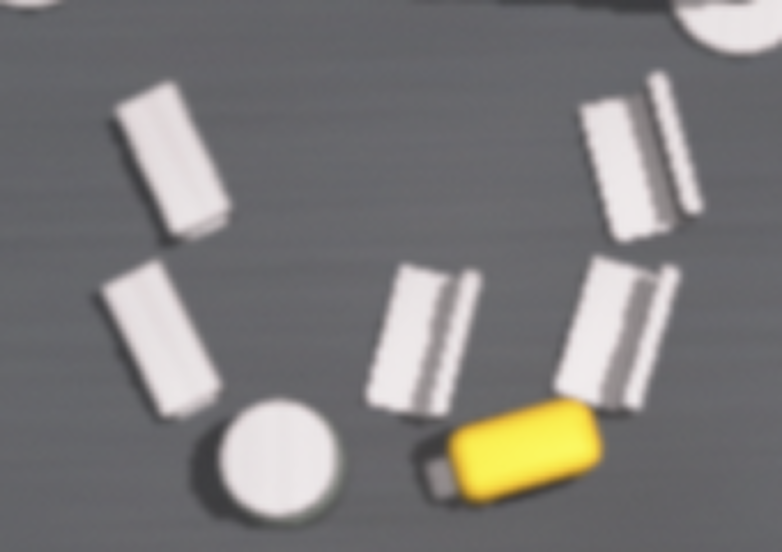

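View pics/ears0.png

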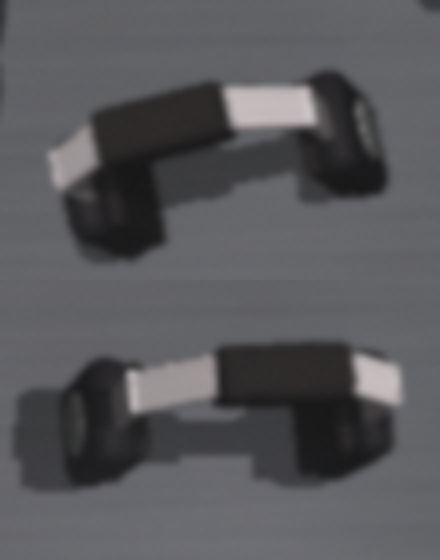

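The crop shows exactly two stubs and three brackets (the lower-right bracket is close to the tape). Ear crown pads are clear dark blocks between light arms.

```bash
cat >> h.py <<'E'
def line(n,name,a,b,z):
    w=plane(n,[a,b],z); d=w[1]-w[0]; c=w.mean(0); print(name,'c',c.round(4),'len',np.hypot(*d).round(4),'dir deg',np.degrees(np.arctan2(d[1],d[0])).round(1),'r',np.hypot(*c).round(3))
E
python3 - <<'E'
from h import *
im=cv2.imread('pics/top0.png')
def U(p): return [235-.4+p[0]/4.6, 205-.4+p[1]/4.6]
for n,a,b in (('brA',(657,75),(693,210)),('brB',(669,268),(637,405)),('brC',(471,272),(440,410))): line('top',n,U(a),U(b),.042)
for n,q in (('st1',[(116,107),(174,82),(230,208),(176,234)]),('st2',[(101,288),(158,261),(220,388),(166,414)])):
    a=[(q[0][i]+q[1][i])/2 for i in(0,1)]; b=[(q[2][i]+q[3][i])/2 for i in(0,1)]; line('top',n,U(a),U(b),.03)
line('top','jar',U((220,460)),U((340,460)),.07)
line('top','tape',U((455,470)),U((600,440)),.062)
# ears: crown pad top z .156
def E1(p): return [110-.4+p[0]/4,195-.4+p[1]/4]
def E2(p): return [430-.4+p[0]/4,190-.4+(p[1]-280)/4]
line('top','earL',E1((99,138)),E1((227,107)),.156)
line('top','earR',E2((217,375)),E2((352,371)),.156)
# side-view steel corners sanity
s=cv2.imread('pics/side0.png'); cv2.imwrite('pics/sidec.png',cv2.resize(s[130:330,250:450],None,fx=3,fy=3,interpolation=cv2.INTER_CUBIC))
for nm,P in (('rail ends',[[.6738,.1892,.165],[.6413,-.1741,.165]]),('brtops',[[.514,-.079,.042]])): print(nm,proj('side',P).round(1).tolist())
E
```

```text
brA c [ 0.5575 -0.1307] len 0.0685 dir deg -167.6 r 0.573
brB c [ 0.4635 -0.1166] len 0.0676 dir deg 164.8 r 0.478
brC c [ 0.4632 -0.0226] len 0.0678 dir deg 166.1 r 0.464
st1 c [0.5578 0.1132] len 0.0699 dir deg -156.0 r 0.569
st2 c [0.4692 0.1195] len 0.0693 dir deg -153.7 r 0.484
jar c [0.4061 0.06  ] len 0.0555 dir deg -91.1 r 0.41
tape c [ 0.4067 -0.0546] len 0.0688 dir deg -79.5 r 0.41
earL c [0.5659 0.348 ] len 0.0667 dir deg -77.3 r 0.664
earR c [ 0.5751 -0.36  ] len 0.0676 dir deg -89.6 r 0.678
rail ends [[344.0, 158.7], [414.5, 260.2]]
brtops [[334.8, 286.1]]
```

View pics/sidec.png

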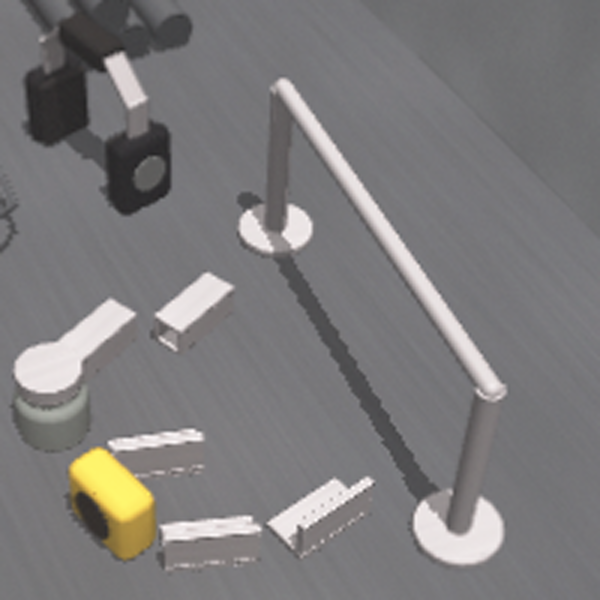

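The side view agrees: the rail ends project to (344,159) and (414,260), as seen. Two stubs, three brackets. I start with stub 1.

```bash
python3 -m inch '[[0.326,-0.357,0,0,0,50],[0.326,-0.357,0,0,0,50],[0.326,-0.357,0,0,0,50],[0.326,-0.357,0,0,0,50],[0.326,-0.357,0,0,0,50],[0.326,-0.357,0,0,0,50],[0.326,-0.357,0,0,0,50],[0.326,-0.357,0,0,0,50],[0.326,-0.357,0,0,0,50],[0.326,-0.357,0,0,0,50],[0.326,-0.357,0,0,0,50],[0.326,-0.357,0,0,0,50]]' 1 80
python3 -m inch '[[0,0,0,0,0,0],[0,0,-0.03,0,0,0],[0,0,-0.07,0,0,0],[0,0,-0.10,0,0,0],[0,0,-0.10,0,0,0]]'
```

```text
time_s: 1.1
position: [0.5474, 0.125, 0.2098]
eef_rot: [0.645, -3.074, -0.0]
contact_force: [0.3, 0.9, 0.6]
opening: 0.0853
finger_force: 0.0
time_s: 1.52
position: [0.5423, 0.1263, 0.1024]
eef_rot: [0.643, -3.061, -0.001]
contact_force: [-1.0, -0.2, -1.8]
opening: 0.0854
finger_force: 0.0
```

```bash
python3 -m inch '[[0.015,-0.013,0,0,0,0],[0.015,-0.013,-0.03,0,0,0],[0.015,-0.013,-0.03,0,0,0],[0.015,-0.013,-0.03,0,0,0]]'
python3 - <<'E'
from h import *
snap('top','t1')
E
```

```text
time_s: 1.85
position: [0.5608, 0.114, 0.0803]
eef_rot: [0.645, -3.072, -0.001]
contact_force: [0.0, 0.5, -0.4]
opening: 0.0852
finger_force: 0.0
```

```bash
python3 -m inch '[[-0.002,0,-0.03,0,0,0],[-0.002,0,-0.055,0,0,0],[-0.002,0,-0.068,0,0,0],[-0.002,0,-0.072,0,0,0],[-0.002,0,-0.072,0,0,0]]'
python3 -m inch '[[0,0,0,0,0,0],[0,0,0,0,0,0],[0,0,0,0,0,0],[0,0,0,0,0,0],[0,0,0,0,0,0],[0,0,0,0,0,0]]' -1 80
```

```text
time_s: 2.32
position: [0.5596, 0.1141, 0.0087]
eef_rot: [0.646, -3.074, -0.0]
contact_force: [0.4, -0.8, 1.3]
opening: 0.0855
finger_force: 0.0
time_s: 2.82
position: [0.5602, 0.1141, 0.0093]
eef_rot: [-0.645, 3.073, 0.0]
contact_force: [-0.9, 0.7, 4.1]
opening: 0.0119
finger_force: 1.9
```

```bash
python3 -m inch '[[0,0,0,0,0,0],[0,0,0,0,0,0]]'; python3 - <<'E'
from h import *
s=snap('side','s2'); t=snap('top','t2')
p=proj('side',[[.56,.114,.015]])[0].astype(int); print(p)
def cr(im,p,r=50): return cv2.resize(im[p[1]-r:p[1]+r,p[0]-r:p[0]+r],(390,390),interpolation=cv2.INTER_CUBIC)
q=proj('top',[[.54,.114,.015]])[0].astype(int); print(q)
cv2.imwrite('pics/c2.png',np.hstack([cr(s,p),cr(t,q)])[:,:,::-1])
E
```

```text
time_s: 2.98
position: [0.5601, 0.114, 0.009]
eef_rot: [-0.645, 3.073, 0.0]
contact_force: [-0.7, 0.8, 5.0]
opening: 0.0001
finger_force: 2.6
[316 233]
[272 247]
```

View pics/c2.png

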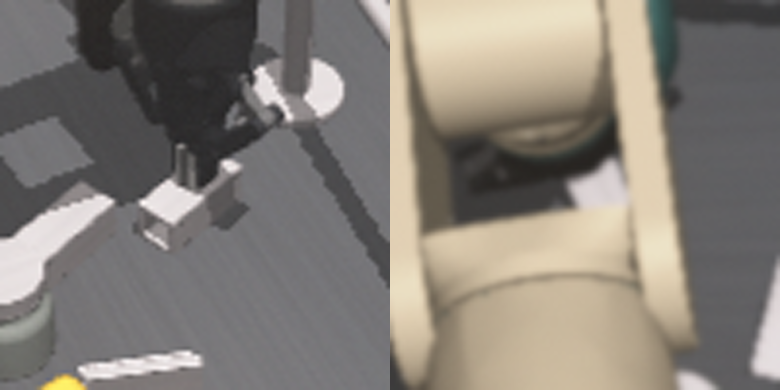

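Side crop: the shut fingers end at about (190,185) in the crop, seemingly on top of the stub, which has not moved. I need to zoom in.

```bash
python3 - <<'E'
from h import *
s=cv2.imread('pics/s2.png'); a=cv2.imread('pics/side0.png')
f=lambda im:cv2.resize(im[205:255,290:340],(400,400),interpolation=cv2.INTER_CUBIC)
cv2.imwrite('pics/c3.png',np.hstack([f(a),f(s)]))
print(proj('side',[[.56,.114,.0],[.56,.114,.009],[.56,.114,.03],[.5578,.1132,.03]]).round(1))
t=cv2.imread('pics/t1.png'); print(np.round(readout.get_obs()['joint_positions'],3))
E
```

```text
[[316.1 237.2]
 [316.2 234.8]
 [316.2 229.1]
 [315.5 229.5]]
[ 0.136  0.338  1.489  0.     1.312 -1.849]
```

View pics/c3.png

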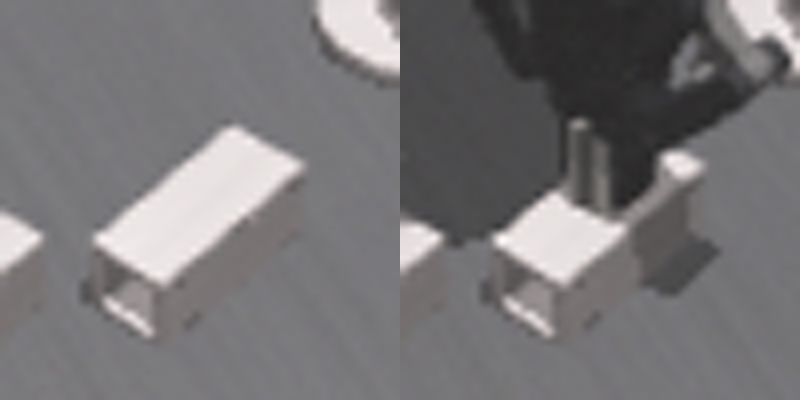

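The shut fingers rest on top of the stub while the reading says z=0.009, so the tips are about 20 mm higher than I assumed. I'll touch free bench with shut fingers to calibrate.

```bash
python3 -m inch '[[0,0,0.04,0,0,0],[0,0,0.07,0,0,0],[0,-0.038,0.07,0,0,0],[0,-0.076,0.07,0,0,0],[0,-0.114,0.07,0,0,0],[0,-0.114,0.04,0,0,0],[0,-0.114,0.02,0,0,0],[0,-0.114,0.01,0,0,0],[0,-0.114,0.01,0,0,0]]'
python3 - <<'E'
from h import *
s=snap('side','s4');p=readout.get_obs()['position'];q=proj('side',[p,p+[0,0,.02]]);print(p.round(4),q.round(1))
c=q[0].astype(int);cv2.imwrite('pics/c4.png',cv2.resize(s[c[1]-40:c[1]+25,c[0]-35:c[0]+35],None,fx=8,fy=8,interpolation=cv2.INTER_CUBIC)[:,:,::-1])
E
```

```text
time_s: 3.83
position: [0.5574, -0.0, 0.015]
eef_rot: [0.644, -3.069, -0.003]
contact_force: [0.1, -0.4, -0.4]
opening: -0.0
finger_force: 0.0
[5.586e-01 2.000e-04 1.710e-02] [[335.9 262.9]
 [336.2 257.4]]
```

View pics/c4.png

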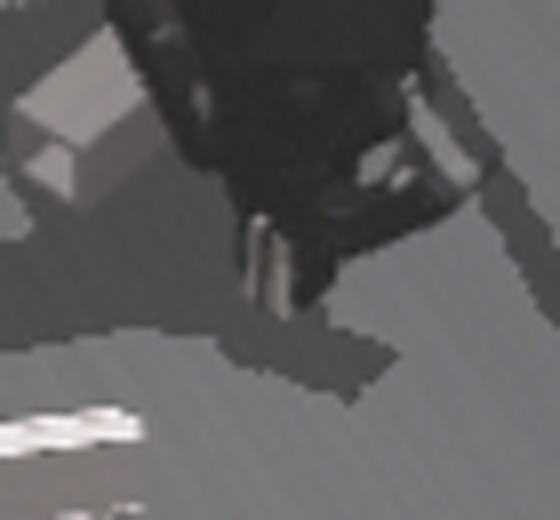

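Here the reading fits the picture (predicted tip (287,327), seen about (287,318)), so the TCP is true. Let me see how the stub lies now.

```bash
python3 -m inch '[[0,0,0.04,0,0,0],[-0.02,-0.04,0.08,0,0,0],[-0.04,-0.07,0.12,0,0,0],[-0.04,-0.10,0.14,0,0,0],[-0.04,-0.10,0.14,0,0,0]]' 1
python3 - <<'E'
from h import *
s=snap('side','s5');t=snap('top','t5');a=cv2.imread('pics/top0.png')[:,:,::-1];b=cv2.imread('pics/side0.png')[:,:,::-1]
f=lambda im,x,y:cv2.resize(im[y:y+60,x:x+60],(390,290),interpolation=cv2.INTER_CUBIC)
cv2.imwrite('pics/c5.png',np.vstack([np.hstack([f(a,245,215),f(t,245,215)]),np.hstack([f(b,285,200),f(s,285,200)])])[:,:,::-1])
E
```

```text
time_s: 4.3
position: [0.5204, -0.1022, 0.1644]
eef_rot: [-0.644, 3.068, -0.007]
contact_force: [1.1, 0.4, 0.5]
opening: 0.0601
finger_force: 0.0
```

View pics/c5.png

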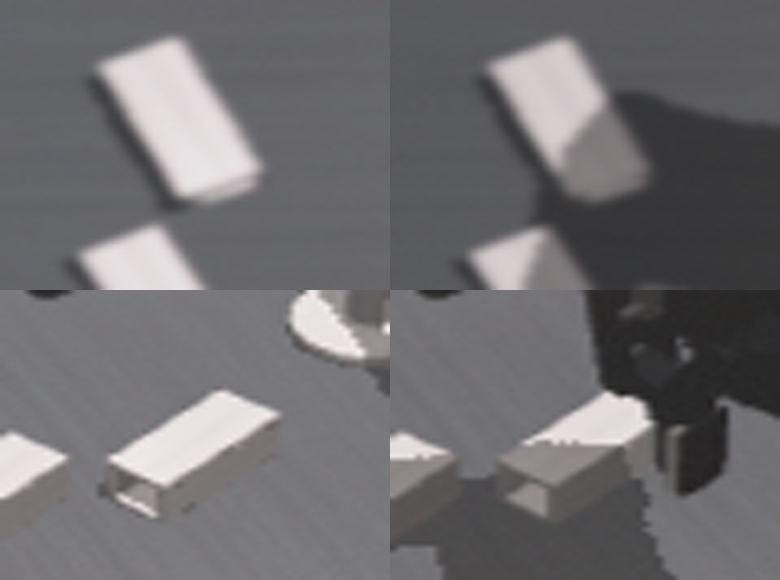

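The stub hasn't moved: the open fingertips were only level with its top, so they must go lower. I return and descend further, watching the force.

```bash
python3 -m inch '[[0.01,0.04,0,0,0,0],[0.02,0.08,0,0,0,0],[0.03,0.12,0,0,0,0],[0.035,0.16,0,0,0,0],[0.038,0.19,0,0,0,0],[0.038,0.215,0,0,0,0],[0.038,0.215,-0.03,0,0,0],[0.038,0.215,-0.06,0,0,0],[0.038,0.215,-0.09,0,0,0],[0.038,0.215,-0.09,0,0,0],[0.038,0.215,-0.09,0,0,0]]' 1 
python3 -c "
from h import *
print(readout.get_obs()['position'])"
```

```text
time_s: 5.32
position: [0.5563, 0.1158, 0.067]
eef_rot: [0.647, -3.07, -0.001]
contact_force: [0.8, 0.5, 0.6]
opening: 0.0855
finger_force: 0.0
[0.55628279 0.11583581 0.06704726]
```

```bash
python3 -m inch '[[0.001,-0.002,-0.03,0,0,0],[0.001,-0.002,-0.055,0,0,0],[0.001,-0.002,-0.062,0,0,0],[0.001,-0.002,-0.062,0,0,0],[0.001,-0.002,-0.062,0,0,0]]' 1
python3 -m inch '[[0,0,-0.003,0,0,0],[0,0,-0.006,0,0,0],[0,0,-0.006,0,0,0]]'
```

```text
time_s: 5.73
position: [0.5598, 0.1133, 0.0085]
eef_rot: [-0.645, 3.072, -0.0]
contact_force: [0.4, -0.8, 1.3]
opening: 0.0853
finger_force: 0.0
time_s: 5.98
position: [0.559, 0.113, 0.0009]
eef_rot: [-0.645, 3.073, 0.0]
contact_force: [0.3, 0.7, -0.3]
opening: 0.0851
finger_force: 0.0
```

```bash
python3 -m inch '[[0,0,0,0,0,0],[0,0,0,0,0,0],[0,0,0,0,0,0],[0,0,0,0,0,0],[0,0,0,0,0,0],[0,0,0,0,0,0],[0,0,0,0,0,0]]' -0.4
```

```text
time_s: 6.57
position: [0.5589, 0.113, 0.0008]
eef_rot: [-0.645, 3.074, 0.0]
contact_force: [-0.4, 1.0, 3.9]
opening: 0.0277
finger_force: 79.5
```

Gripped (80 N). Lift and carry it to the pail.

```bash
python3 -m inch '[[0,0,0.04,0,0,0],[0,0,0.08,0,0,0],[0,0,0.12,0,0,0],[0,0,0.16,0,0,0],[0,0,0.18,0,0,0],[-0.026,0.03,0.18,0,0,0],[-0.052,0.06,0.18,0,0,0],[-0.078,0.09,0.18,0,0,0],[-0.104,0.12,0.18,0,0,0],[-0.13,0.15,0.18,0,0,0],[-0.156,0.18,0.18,0,0,0],[-0.185,0.214,0.18,0,0,0]]' -1
python3 -m inch '[[0,0,0,0,0,0],[0,0,0,0,0,0],[0,0,-0.035,0,0,0],[0,0,-0.07,0,0,0],[0,0,-0.1,0,0,0],[0,0,-0.1,0,0,0],[0,0,-0.1,0,0,0]]'
```

```text
time_s: 7.57
position: [0.3738, 0.3253, 0.1795]
eef_rot: [0.644, -3.074, 0.001]
contact_force: [0.9, 0.3, -2.5]
opening: 0.0274
finger_force: 80.0
time_s: 8.15
position: [0.3753, 0.3232, 0.0791]
eef_rot: [0.642, -3.072, 0.003]
contact_force: [0.1, -0.3, -1.3]
opening: 0.0275
finger_force: 80.1
```

```bash
python3 -m inch '[[0,0,0,0,0,0],[0,0,0,0,0,0],[0,0,0,0,0,0],[0,0,0,0,0,0],[0,0,0.04,0,0,0],[0,0,0.08,0,0,0],[0,0,0.1,0,0,0],[0,0,0.1,0,0,0]]' 0.6
cat >> h.py <<'E'
def blobs(name,skip=()):
    t=snap('top',name); g=cv2.cvtColor(t,cv2.COLOR_RGB2GRAY); g[:205]=0;g[330:]=0;g[:,:235]=0;g[:,405:]=0
    g=cv2.resize(g,None,fx=4,fy=4,interpolation=cv2.INTER_CUBIC)
    cs,_=cv2.findContours((g>165).astype(np.uint8),cv2.RETR_EXTERNAL,cv2.CHAIN_APPROX_NONE)
    for k in cs:
        A=cv2.contourArea(k)/16
        if A<15: continue
        r=cv2.minAreaRect(k); b=cv2.boxPoints(r); e=sorted([(np.hypot(*(b[i]-b[(i+1)%4])),i) for i in range(4)])
        i,j=e[0][1],e[1][1]; m=[((b[q]+b[(q+1)%4])/2+.5)/4-.5 for q in(i,j)]
        line('top',f'px {np.round((m[0]+m[1])/2,1)} A {A:.0f} w {e[0][0]/4:.1f}',m[0],m[1],.035)
E
python3 -c "
from h import *
blobs('t8')"
```

```text
time_s: 8.82
position: [0.3777, 0.3263, 0.1874]
eef_rot: [-0.643, 3.064, 0.008]
contact_force: [1.3, 0.5, 0.2]
opening: 0.0684
finger_force: 0.0
px [295.4 304.2] A 478 w 24.5 c [0.4095 0.0624] len 0.0541 dir deg 179.4 r 0.414
px [333.2 279.1] A 130 w 4.7 c [ 0.4633 -0.0217] len 0.0709 dir deg 164.4 r 0.464
px [375.3 277.5] A 124 w 6.0 c [ 0.4648 -0.1145] len 0.0705 dir deg 161.6 r 0.479
px [322.9 278.2] A 312 w 11.0 c [0.4657 0.001 ] len 0.0694 dir deg 164.0 r 0.466
px [270.  278.6] A 426 w 14.0 c [0.4672 0.1183] len 0.0735 dir deg -153.8 r 0.482
px [358.5 289.7] A 754 w 26.8 c [ 0.4389 -0.0769] len 0.1343 dir deg 140.9 r 0.446
px [369.4 241.4] A 304 w 11.6 c [ 0.5463 -0.1044] len 0.0701 dir deg -163.9 r 0.556
px [381.3 235.7] A 107 w 4.0 c [ 0.5587 -0.1315] len 0.0709 dir deg -167.1 r 0.574
px [393.1 210.2] A 192 w 10.8 c [ 0.6165 -0.1603] len 0.0495 dir deg 88.7 r 0.637
```

Everything else is in place. Stub 2.

```bash
python3 -m inch '[[0.016,-0.035,0,0,0,2.5],[0.032,-0.07,0,0,0,2.5],[0.048,-0.105,0,0,0,2.5],[0.064,-0.14,0,0,0,2.5],[0.08,-0.175,0,0,0,2.5],[0.095,-0.208,0,0,0,2.5],[0.095,-0.208,-0.03,0,0,2.5],[0.095,-0.208,-0.07,0,0,2.5],[0.095,-0.208,-0.11,0,0,2.5],[0.095,-0.208,-0.14,0,0,2.5],[0.095,-0.208,-0.14,0,0,2.5],[0.095,-0.208,-0.14,0,0,2.5]]'
python3 -m inch '[[0,0,-0.02,0,0,0],[0,0,-0.035,0,0,0],[0,0,-0.04,0,0,0],[0,0,-0.04,0,0,0],[0,0,-0.04,0,0,0]]'
```

```text
time_s: 9.87
position: [0.4691, 0.1164, 0.0389]
eef_rot: [0.712, -3.056, -0.001]
contact_force: [0.3, -0.1, 0.4]
opening: 0.0685
finger_force: 0.0
time_s: 10.28
position: [0.4717, 0.1169, 0.0022]
eef_rot: [-0.712, 3.057, -0.0]
contact_force: [-0.1, 0.8, -0.6]
opening: 0.0682
finger_force: 0.0
```

```bash
python3 -m inch '[[0,0,0,0,0,0],[0,0,0,0,0,0],[0,0,0,0,0,0],[0,0,0,0,0,0],[0,0,0,0,0,0],[0,0,0,0,0,0],[0,0,0,0,0,0]]' -1
```

```text
time_s: 10.87
position: [0.4712, 0.117, 0.0017]
eef_rot: [-0.712, 3.058, 0.001]
contact_force: [-1.9, 1.3, 7.6]
opening: 0.0276
finger_force: 79.3
```

```bash
python3 -m inch '[[0,0,0.04,0,0,0],[0,0,0.08,0,0,0],[0,0,0.12,0,0,0],[0,0,0.16,0,0,0],[0,0,0.18,0,0,0],[-0.016,0.035,0.18,0,0,0],[-0.032,0.07,0.18,0,0,0],[-0.048,0.105,0.18,0,0,0],[-0.064,0.14,0.18,0,0,0],[-0.08,0.175,0.18,0,0,0],[-0.097,0.21,0.18,0,0,0],[-0.097,0.21,0.18,0,0,0]]' -1
python3 -m inch '[[0,0,0,0,0,0],[0,0,-0.035,0,0,0],[0,0,-0.07,0,0,0],[0,0,-0.09,0,0,0],[0,0,-0.09,0,0,0],[0,0,-0.09,0,0,0]]'
python3 -m inch '[[0,0,0,0,0,0],[0,0,0,0,0,0],[0,0,0,0,0,0],[0,0,0,0,0,0],[0,0,0.04,0,0,0],[0,0,0.08,0,0,0],[0,0,0.1,0,0,0],[0,0,0.1,0,0,0]]' 0.6
python3 -c "
from h import *
blobs('t11')"
```

```text
time_s: 11.87
position: [0.3701, 0.3314, 0.1799]
eef_rot: [0.722, -3.056, -0.003]
contact_force: [-0.4, -0.2, -2.4]
opening: 0.0271
finger_force: 80.5
time_s: 12.37
position: [0.3736, 0.3255, 0.0898]
eef_rot: [0.71, -3.058, 0.002]
contact_force: [0.8, 0.5, -2.0]
opening: 0.0268
finger_force: 80.5
time_s: 13.03
position: [0.3755, 0.3282, 0.1972]
eef_rot: [-0.71, 3.049, 0.007]
contact_force: [-0.0, 0.5, -0.0]
opening: 0.0686
finger_force: 0.0
px [295.4 304.2] A 480 w 24.5 c [0.4095 0.0624] len 0.0541 dir deg 179.4 r 0.414
px [333.2 279.1] A 133 w 4.8 c [ 0.4634 -0.0217] len 0.0711 dir deg 164.4 r 0.464
px [322.9 278.3] A 315 w 11.1 c [0.4656 0.0009] len 0.0696 dir deg 163.8 r 0.466
px [360.2 288. ] A 889 w 27.4 c [ 0.4427 -0.0808] len 0.1452 dir deg 140.9 r 0.45
px [369.6 241.3] A 307 w 11.8 c [ 0.5465 -0.1048] len 0.0702 dir deg -165.0 r 0.556
px [381.4 235.6] A 109 w 4.1 c [ 0.5588 -0.1315] len 0.0711 dir deg -167.1 r 0.574
px [393.2 210.5] A 195 w 11.0 c [ 0.616  -0.1605] len 0.0496 dir deg 90.0 r 0.637
```

```bash
python3 -m inch '[[0.009,-0.035,0,0,0,-5],[0.018,-0.07,0,0,0,-10],[0.027,-0.105,0,0,0,-15],[0.036,-0.14,0,0,0,-20],[0.045,-0.175,0,0,0,-25],[0.054,-0.21,0,0,0,-30],[0.063,-0.245,0,0,0,-35],[0.072,-0.28,0,0,0,-40],[0.081,-0.315,0,0,0,-40],[0.093,-0.351,0,0,0,-40],[0.093,-0.351,0,0,0,-40],[0.093,-0.351,0,0,0,-40]]' -0.1
python3 -m inch '[[0,0,-0.04,0,0,0],[0,0,-0.08,0,0,0],[0,0,-0.11,0,0,0],[0,0,-0.11,0,0,0],[0,0,-0.11,0,0,0]]'
```

```text
time_s: 14.08
position: [0.4662, -0.0258, 0.189]
eef_rot: [-0.382, -3.116, -0.0]
contact_force: [-0.3, -0.3, -0.5]
opening: 0.0379
finger_force: 0.0
time_s: 14.5
position: [0.4653, -0.0233, 0.0793]
eef_rot: [-0.374, -3.116, -0.0]
contact_force: [-0.1, -0.4, 0.7]
opening: 0.0385
finger_force: 0.0
```

```bash
python3 -m inch '[[0,0,-0.03,0,0,0],[0,0,-0.055,0,0,0],[0,0,-0.063,0,0,0],[0,0,-0.067,0,0,0],[0,0,-0.067,0,0,0],[0,0,-0.067,0,0,0]]'
python3 -m inch '[[0,0,0,0,0,0],[0,0,0,0,0,0],[0,0,0,0,0,0],[0,0,0,0,0,0],[0,0,0,0,0,0],[0,0,0,0,0,0]]' -1
```

```text
time_s: 15.0
position: [0.468, -0.0244, 0.0154]
eef_rot: [0.376, 3.116, 0.0]
contact_force: [0.9, 0.3, 0.3]
opening: 0.0382
finger_force: 0.0
time_s: 15.5
position: [0.4674, -0.0243, 0.0146]
eef_rot: [0.377, 3.117, 0.001]
contact_force: [-1.0, 0.5, 5.8]
opening: 0.0049
finger_force: 78.7
```

```bash
python3 -m inch '[[0,0,0.04,0,0,0],[0,0,0.08,0,0,0],[0,0,0.12,0,0,0],[-0.003,-0.038,0.12,0,0,5],[-0.007,-0.076,0.12,0,0,10],[-0.011,-0.114,0.12,0,0,16],[-0.015,-0.152,0.12,0,0,16],[-0.019,-0.19,0.12,0,0,16],[-0.023,-0.228,0.12,0,0,16],[-0.027,-0.266,0.12,0,0,16],[-0.03,-0.304,0.12,0,0,16],[-0.034,-0.345,0.12,0,0,16]]'
python3 -m inch '[[0,0,0,0,0,0],[0,0,0,0,0,0],[0,0,-0.035,0,0,0],[0,0,-0.07,0,0,0],[0,0,-0.095,0,0,0],[0,0,-0.107,0,0,0],[0,0,-0.112,0,0,0],[0,0,-0.112,0,0,0]]'
```

```text
time_s: 16.5
position: [0.4319, -0.3708, 0.133]
eef_rot: [0.061, -3.141, -0.001]
contact_force: [1.0, 0.8, -2.6]
opening: 0.0044
finger_force: 79.1
time_s: 17.17
position: [0.4326, -0.3686, 0.021]
eef_rot: [0.062, -3.14, -0.001]
contact_force: [0.2, 0.7, -1.7]
opening: 0.0047
finger_force: 79.2
```

```bash
python3 -m inch '[[0,0,0,0,0,0],[0,0,0,0,0,0],[0,0,0,0,0,0],[0,0,0,0,0,0],[0,0,0.04,0,0,0],[0,0,0.08,0,0,0],[0,0,0.11,0,0,0],[0,0,0.11,0,0,0]]' -0.4
python3 - <<'E'
from h import *
blobs('t16'); im=cv2.imread('pics/t16.png'); a=im[200:330,235:405]; b=im[240:370,400:570]
cv2.imwrite('pics/c16.png',np.hstack([cv2.resize(x,None,fx=2.3,fy=2.3,interpolation=cv2.INTER_CUBIC) for x in (a,b)]))
E
```

```text
time_s: 17.83
position: [0.4352, -0.372, 0.1404]
eef_rot: [-0.06, 3.131, -0.016]
contact_force: [0.7, -0.5, 1.0]
opening: 0.0256
finger_force: 0.0
px [295.1 304.2] A 460 w 24.0 c [0.4096 0.063 ] len 0.053 dir deg 179.4 r 0.414
px [376.  277.8] A 107 w 4.2 c [ 0.4642 -0.116 ] len 0.0696 dir deg 162.0 r 0.479
px [358.5 289.8] A 710 w 26.2 c [ 0.4388 -0.0769] len 0.1325 dir deg 140.9 r 0.445
px [369.4 241.4] A 285 w 10.9 c [ 0.5463 -0.1042] len 0.069 dir deg -164.5 r 0.556
px [381.4 235.7] A 93 w 3.7 c [ 0.5588 -0.1316] len 0.0698 dir deg -167.1 r 0.574
px [393.2 210.2] A 184 w 10.8 c [ 0.6165 -0.1606] len 0.0489 dir deg 88.7 r 0.637
```

View pics/c16.png

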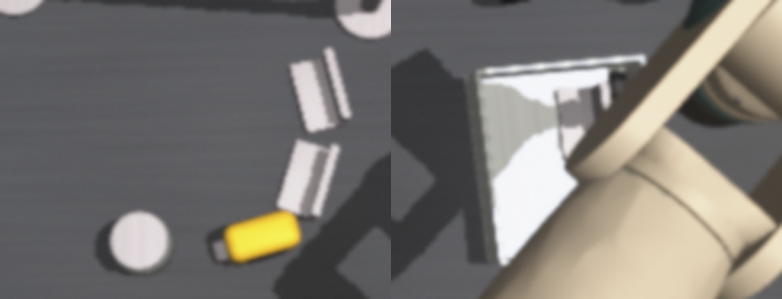

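Bracket C lies in the tray; A and B remain where they were. Bracket A next.

```bash
python3 -m inch '[[0.018,0.034,0,0,0,5],[0.036,0.068,0,0,0,10],[0.054,0.102,0,0,0,10],[0.072,0.136,0,0,0,10],[0.09,0.17,0,0,0,10],[0.108,0.204,0,0,0,10],[0.125,0.238,0,0,0,10],[0.125,0.238,0,0,0,10],[0.125,0.238,-0.04,0,0,10],[0.125,0.238,-0.07,0,0,10],[0.125,0.238,-0.07,0,0,10],[0.125,0.238,-0.07,0,0,10]]' -0.1
python3 -m inch '[[0,0,-0.025,0,0,0],[0,0,-0.04,0,0,0],[0,0,-0.048,0,0,0],[0,0,-0.048,0,0,0],[0,0,-0.048,0,0,0]]'
python3 -m inch '[[0,0,0,0,0,0],[0,0,0,0,0,0],[0,0,0,0,0,0],[0,0,0,0,0,0],[0,0,0,0,0,0],[0,0,0,0,0,0]]' -1
```

```text
time_s: 18.88
position: [0.556, -0.1311, 0.0594]
eef_rot: [0.333, -3.119, -0.003]
contact_force: [0.1, 0.1, 1.0]
opening: 0.0384
finger_force: 0.0
time_s: 19.3
position: [0.5583, -0.1318, 0.0149]
eef_rot: [-0.334, 3.122, -0.001]
contact_force: [-0.2, 0.8, 1.1]
opening: 0.0382
finger_force: 0.0
time_s: 19.8
position: [0.5584, -0.1315, 0.015]
eef_rot: [-0.334, 3.121, -0.001]
contact_force: [-0.9, 0.8, 6.8]
opening: 0.0048
finger_force: 78.7
```

```bash
python3 -m inch '[[0,0,0.04,0,0,0],[0,0,0.08,0,0,0],[0,0,0.12,0,0,0],[-0.026,-0.03,0.12,0,0,-5],[-0.052,-0.06,0.12,0,0,-10],[-0.078,-0.09,0.12,0,0,-10],[-0.104,-0.12,0.12,0,0,-10],[-0.13,-0.15,0.12,0,0,-10],[-0.156,-0.18,0.12,0,0,-10],[-0.182,-0.21,0.12,0,0,-10],[-0.211,-0.239,0.12,0,0,-10],[-0.211,-0.239,0.12,0,0,-10]]'
python3 -m inch '[[0,0,0,0,0,0],[0,0,-0.035,0,0,0],[0,0,-0.07,0,0,0],[0,0,-0.095,0,0,0],[0,0,-0.107,0,0,0],[0,0,-0.112,0,0,0],[0,0,-0.112,0,0,0]]'
```

```text
time_s: 20.8
position: [0.3416, -0.3746, 0.1331]
eef_rot: [0.05, -3.139, 0.003]
contact_force: [1.1, -0.0, -3.0]
opening: 0.0046
finger_force: 79.2
time_s: 21.38
position: [0.3469, -0.3699, 0.0211]
eef_rot: [0.062, -3.14, -0.001]
contact_force: [-0.7, 0.1, -3.4]
opening: 0.0048
finger_force: 79.2
```

```bash
python3 -m inch '[[0,0,0,0,0,0],[0,0,0,0,0,0],[0,0,0,0,0,0],[0,0,0,0,0,0],[0,0,0.04,0,0,0],[0,0,0.08,0,0,0],[0,0,0.11,0,0,0],[0,0,0.11,0,0,0]]' -0.4
python3 -c "
from h import *
blobs('t21')"
```

```text
time_s: 22.05
position: [0.3489, -0.3733, 0.1397]
eef_rot: [-0.061, 3.132, -0.017]
contact_force: [0.3, -1.5, 1.4]
opening: 0.0258
finger_force: 0.0
px [295.1 304.2] A 459 w 24.0 c [0.4096 0.063 ] len 0.053 dir deg 179.4 r 0.414
px [376.  277.8] A 106 w 4.1 c [ 0.4642 -0.1161] len 0.0696 dir deg 161.6 r 0.479
px [358.5 289.8] A 708 w 26.2 c [ 0.4388 -0.0769] len 0.1325 dir deg 140.9 r 0.445
px [393.5 210.3] A 183 w 10.7 c [ 0.6162 -0.1611] len 0.0485 dir deg 90.1 r 0.637
```

```bash
python3 -m inch '[[0.017,0.036,0,0,0,-6],[0.034,0.072,0,0,0,-12],[0.051,0.108,0,0,0,-17],[0.068,0.144,0,0,0,-17],[0.085,0.18,0,0,0,-17],[0.102,0.216,0,0,0,-17],[0.121,0.252,0,0,0,-17],[0.121,0.252,0,0,0,-17],[0.121,0.252,-0.04,0,0,-17],[0.121,0.252,-0.07,0,0,-17],[0.121,0.252,-0.07,0,0,-17],[0.121,0.252,-0.07,0,0,-17]]' -0.1
python3 -m inch '[[0,0,-0.025,0,0,0],[0,0,-0.04,0,0,0],[0,0,-0.048,0,0,0],[0,0,-0.048,0,0,0],[0,0,-0.048,0,0,0]]'
python3 -m inch '[[0,0,0,0,0,0],[0,0,0,0,0,0],[0,0,0,0,0,0],[0,0,0,0,0,0],[0,0,0,0,0,0],[0,0,0,0,0,0]]' -1
```

```text
time_s: 23.1
position: [0.4662, -0.1181, 0.0599]
eef_rot: [-0.404, -3.111, -0.001]
contact_force: [0.0, -0.3, 0.6]
opening: 0.0383
finger_force: 0.0
time_s: 23.52
position: [0.4683, -0.1189, 0.0148]
eef_rot: [0.405, 3.114, -0.0]
contact_force: [-0.1, 0.3, -0.1]
opening: 0.0382
finger_force: 0.0
time_s: 24.02
position: [0.4686, -0.1185, 0.0148]
eef_rot: [0.404, 3.113, -0.0]
contact_force: [-0.7, 1.4, 5.8]
opening: 0.0051
finger_force: 78.4
```

```bash
python3 -m inch '[[0,0,0.03,0,0,0],[0,0,0.07,0,0,0],[0,0,0.11,0,0,0],[0,0,0.12,0,0,0],[-0.015,-0.037,0.12,0,0,6],[-0.03,-0.074,0.12,0,0,12],[-0.045,-0.111,0.12,0,0,17],[-0.06,-0.148,0.12,0,0,17],[-0.077,-0.19,0.12,0,0,17],[-0.077,-0.19,0.12,0,0,17],[-0.077,-0.19,0.09,0,0,17],[-0.077,-0.19,0.06,0,0,17]]'
python3 -m inch '[[0,0,-0.03,0,0,0],[0,0,-0.045,0,0,0],[0,0,-0.051,0,0,0],[0,0,-0.051,0,0,0]]'
python3 -m inch '[[0,0,0,0,0,0],[0,0,0,0,0,0],[0,0,0,0,0,0],[0,0,0,0,0,0],[0,0,0.04,0,0,0],[0,0,0.08,0,0,0],[0,0,0.12,0,0,0],[0,0,0.16,0,0,0],[0,0,0.19,0,0,0],[0,0,0.22,0,0,0],[0,0,0.22,0,0,0]]' -0.4
```

```text
time_s: 25.02
position: [0.3907, -0.31, 0.0736]
eef_rot: [-0.057, 3.138, -0.004]
contact_force: [0.3, 0.5, -3.3]
opening: 0.0046
finger_force: 78.8
time_s: 25.35
position: [0.3896, -0.3078, 0.0209]
eef_rot: [0.06, -3.138, -0.003]
contact_force: [-0.6, -0.7, -3.2]
opening: 0.0045
finger_force: 78.8
time_s: 26.27
position: [0.3921, -0.3098, 0.2502]
eef_rot: [-0.061, 3.132, -0.014]
contact_force: [1.2, 0.0, 0.5]
opening: 0.0256
finger_force: 0.0
```

```bash
python3 -m inch '[[0.006,0.03,0,0,0,-7],[0.012,0.06,0,0,0,-14],[0.018,0.09,0,0,0,-21],[0.024,0.12,0,0,0,-28],[0.03,0.15,0,0,0,-35],[0.036,0.18,0,0,0,-42],[0.042,0.21,0,0,0,-49],[0.048,0.24,0,0,0,-56],[0.048,0.26,0,0,0,-63],[0.048,0.26,0,0,0,-70],[0.048,0.26,0,0,0,-77],[0.048,0.26,0,0,0,-77]]' 1
python3 - <<'E'
from h import *
snap('top','t27'); s=snap('side','s27'); t=cv2.imread('pics/t27.png')
a=t[180:370,100:230]; b=t[180:370,410:560]
cv2.imwrite('pics/c27.png',np.hstack([cv2.resize(x,None,fx=2.8,fy=2.8,interpolation=cv2.INTER_CUBIC) for x in (a,b)]))
E
```

```text
time_s: 27.27
position: [0.4385, -0.0479, 0.2423]
eef_rot: [1.912, 2.492, 0.0]
contact_force: [0.4, -0.1, -0.7]
opening: 0.0855
finger_force: 0.0
```

View pics/c27.png

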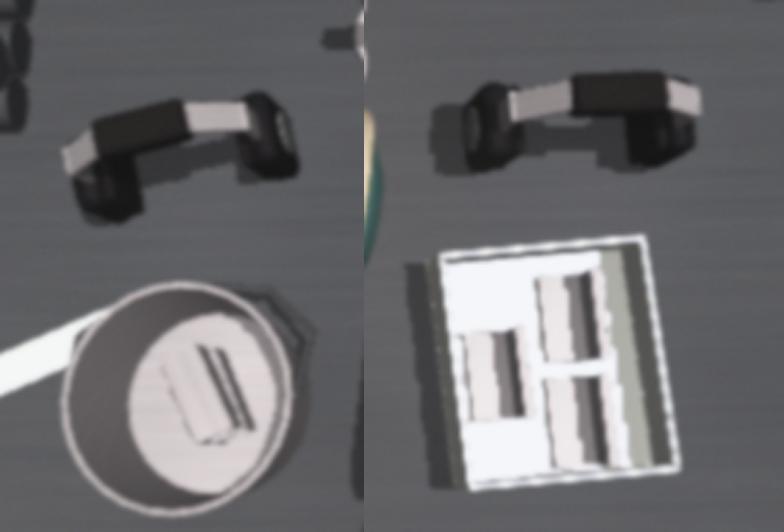

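Tray holds three brackets, pail both stubs. Now cross-check the crown pads in the side view.

```bash
python3 - <<'E'
from h import *
s=cv2.imread('pics/s27.png'); out=[]
for c,a,z0 in(((.569,.348),-77.3,1),((.578,-.360),-89.6,1)):
    u=np.array([np.cos(np.radians(a)),np.sin(np.radians(a))]); v=np.array([-u[1],u[0]]); C=np.array(c)
    P=[[*(C+sx*.035*u+sy*.015*v),z] for z in(.156,.130) for sx,sy in((1,1),(1,-1),(-1,-1),(-1,1))]
    m=proj('side',[[*c,.143]])[0].astype(int); q=proj('side',P)-(m-35); w=cv2.resize(s[m[1]-35:m[1]+35,m[0]-35:m[0]+35],(390,390),interpolation=cv2.INTER_CUBIC)
    k=390/70
    for x,y in q[:4]: cv2.circle(w,(int((x+.5)*k),int((y+.5)*k)),3,(0,0,255),-1)
    for x,y in q[4:]: cv2.circle(w,(int((x+.5)*k),int((y+.5)*k)),3,(0,255,0),-1)
    out.append(w)
cv2.imwrite('pics/c28.png',np.clip(np.hstack(out)*1.4,0,255).astype(np.uint8))
E
```

```text
(no output)
```

View pics/c28.png

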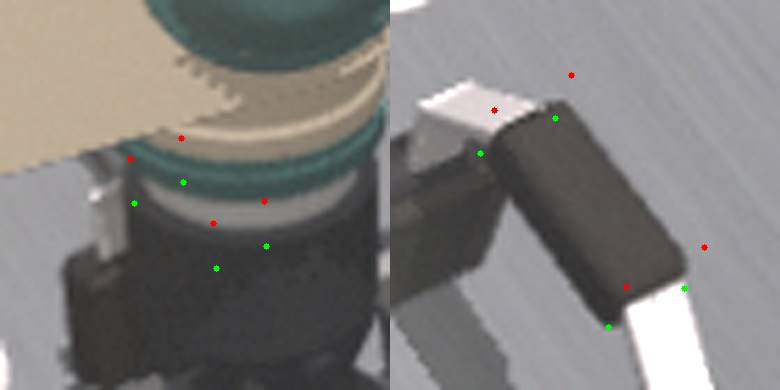

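Right ear (left hidden behind the arm): the seen pad sits about 2 px left and 4 px below the prediction, so I triangulate its far top edge and centre from both views.

```bash
cat >> h.py <<'E'
def tri(a,b):
    o1,d1=ray('top',[a]);o2,d2=ray('side',[b]);d1=d1[0]/np.linalg.norm(d1);d2=d2[0]/np.linalg.norm(d2)
    s=np.linalg.lstsq(np.c_[d1,-d2],o2-o1,rcond=None)[0]; p=o1+s[0]*d1;q=o2+s[1]*d2; return ((p+q)/2).round(4),np.linalg.norm(p-q).round(4)
E
python3 - <<'E'
from h import *
m=proj('side',[[.578,-.36,.143]])[0].astype(int)-35; k=390/70
S=lambda x,y:[m[0]+(x-390)/k-.5,m[1]+y/k-.5]
T=lambda x,y:[430+x/4-.4,190+(y-280)/4-.4]
for n,a,b in(('farL',(220,346),(563,103)),('farR',(349,343),(685,265)),('nearL bottom',(217,403),(497,150)),('nearR bot',(354,400),(612,326))): print(n,tri(T(*a),S(*b)))
# ear L via initial pictures
T=lambda x,y:[110+x/4-.4,195+y/4-.4]; S=lambda x,y:[250+x/3-.33,130+y/3-.33]
for n,a,b in(('Lmid',(163,123),(93,42)),): print(n,tri(T(*a),S(*b)))
# known: rail ends
print('rail',tri([228,171],[344,158.3]),tri([407,182],[414,260]))
E
```

```text
farL (array([ 0.5897, -0.33  ,  0.1496]), np.float64(0.0037))
farR (array([ 0.5898, -0.3952,  0.1492]), np.float64(0.0038))
nearL bottom (array([ 0.5641, -0.3302,  0.1389]), np.float64(0.0006))
nearR bot (array([ 0.5622, -0.3987,  0.1393]), np.float64(0.0042))
Lmid (array([0.5682, 0.3536, 0.1407]), np.float64(0.0023))
rail (array([0.6734, 0.1889, 0.1665]), np.float64(0.0002)) (array([ 0.6406, -0.1738,  0.1658]), np.float64(0.0008))
```

```bash
python3 -m inch '[[0.015,-0.035,0,0,0,-5],[0.03,-0.07,0,0,0,-10],[0.045,-0.105,0,0,0,-15],[0.06,-0.14,0,0,0,-15],[0.075,-0.175,0,0,0,-15],[0.09,-0.21,0,0,0,-15],[0.105,-0.245,0,0,0,-15],[0.12,-0.28,0,0,0,-15],[0.138,-0.313,0,0,0,-15],[0.138,-0.313,0,0,0,-15],[0.138,-0.313,0,0,0,-15],[0.138,-0.313,0,0,0,-15]]' 0.2 60
python3 -m inch '[[0,0,-0.03,0,0,0],[0,0,-0.05,0,0,0],[0,0,-0.05,0,0,0],[0,0,-0.05,0,0,0]]'
```

```text
time_s: 28.37
position: [0.5763, -0.3614, 0.2418]
eef_rot: [-2.215, -2.227, -0.0]
contact_force: [0.1, -0.2, 0.5]
opening: 0.0513
finger_force: 0.0
time_s: 28.7
position: [0.576, -0.3601, 0.1932]
eef_rot: [-2.215, -2.227, -0.0]
contact_force: [1.2, -0.2, 0.7]
opening: 0.0514
finger_force: 0.0
```

```bash
python3 -m inch '[[0.001,-0.001,-0.03,0,0,0],[0.001,-0.001,-0.055,0,0,0],[0.001,-0.001,-0.066,0,0,0],[0.001,-0.001,-0.068,0,0,0],[0.001,-0.001,-0.068,0,0,0]]'
python3 - <<'E'
from h import *
s=snap('side','s29')
m=proj('side',[[.577,-.362,.143]])[0].astype(int); w=cv2.resize(s[m[1]-30:m[1]+35,m[0]-35:m[0]+35],None,fx=8,fy=8,interpolation=cv2.INTER_CUBIC)
cv2.imwrite('pics/c29.png',np.clip(w.astype(float)*1.5,0,255).astype(np.uint8)[:,:,::-1])
E
```

```text
time_s: 29.12
position: [0.5778, -0.3623, 0.1258]
eef_rot: [2.216, 2.225, 0.001]
contact_force: [0.1, 0.5, -0.4]
opening: 0.0513
finger_force: 0.0
```

View pics/c29.png

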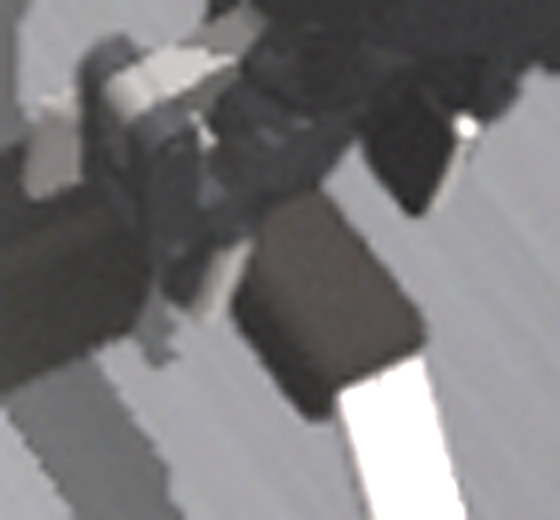

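Open fingers straddle the pad; near fingertip at crop (205,318). Solve its height.

```bash
python3 - <<'E'
from h import *
m=proj('side',[[.577,-.362,.143]])[0].astype(int); print([m[0]-35+205/8-.5,m[1]-30+318/8-.5])
for z in(.125,.13,.135,.14,.145,.15): print(z,proj('side',[[.551,-.373,z],[.551,-.351,z]]).round(1).tolist())
print('far tip',[m[0]-35+415/8-.5,m[1]-30+215/8-.5]);
for z in(.125,.135,.145): print(z,proj('side',[[.604,-.373,z]]).round(1).tolist())
E
```

```text
[np.float64(431.125), np.float64(361.25)]
0.125 [[431.0, 368.3], [424.0, 358.3]]
0.13 [[431.6, 366.9], [424.5, 356.9]]
0.135 [[432.1, 365.5], [425.0, 355.5]]
0.14 [[432.7, 364.1], [425.5, 354.1]]
0.145 [[433.2, 362.7], [426.0, 352.6]]
0.15 [[433.8, 361.3], [426.6, 351.2]]
far tip [np.float64(457.375), np.float64(348.375)]
0.125 [[455.2, 356.4]]
0.135 [[456.5, 353.6]]
0.145 [[457.8, 350.7]]
```

```bash
python3 -m inch '[[0,0,-0.003,0,0,0],[0,0,-0.006,0,0,0],[0,0,-0.006,0,0,0]]'
python3 -m inch '[[0,0,0,0,0,0],[0,0,0,0,0,0],[0,0,0,0,0,0],[0,0,0,0,0,0],[0,0,0,0,0,0],[0,0,0,0,0,0]]' -1 60
python3 -m inch '[[0,0,0.01,0,0,0],[0,0,0.03,0,0,0],[0,0,0.06,0,0,0],[0,0,0.09,0,0,0],[0,0,0.12,0,0,0],[0,0,0.15,0,0,0],[0,0,0.18,0,0,0],[0,0,0.2,0,0,0],[0,0,0.2,0,0,0],[0,0,0.2,0,0,0]]'
```

```text
time_s: 29.42
position: [0.5776, -0.3625, 0.1186]
eef_rot: [2.217, 2.225, 0.0]
contact_force: [0.5, 0.1, 0.2]
opening: 0.0511
finger_force: 0.0
time_s: 29.92
position: [0.5776, -0.3625, 0.1187]
eef_rot: [2.217, 2.225, 0.0]
contact_force: [-0.9, 0.4, 2.5]
opening: 0.0283
finger_force: 60.2
time_s: 30.75
position: [0.5778, -0.3625, 0.3186]
eef_rot: [2.216, 2.225, 0.001]
contact_force: [0.0, -0.5, -3.0]
opening: 0.0285
finger_force: 59.7
```

Lifted (3 N). Carry over the bar, turning 84.5°.

```bash
python3 -m inch '[[0,0.005,0.005,0,0,3],[0.002,0.02,0.01,0,0,9],[0.008,0.045,0.015,0,0,16],[0.014,0.07,0.02,0,0,23],[0.02,0.095,0.02,0,0,30],[0.026,0.12,0.02,0,0,37],[0.034,0.145,0.02,0,0,44],[0.042,0.17,0.02,0,0,51],[0.05,0.195,0.02,0,0,58],[0.058,0.22,0.02,0,0,65],[0.064,0.245,0.02,0,0,72],[0.07,0.27,0.02,0,0,79]]'
python3 -m inch '[[0.001,0.015,0,0,0,3],[0.003,0.028,0,0,0,5.5],[0.003,0.035,0,0,0,5.5],[0.003,0.0355,0,0,0,5.5],[0.003,0.0355,0,0,0,5.5],[0.003,0.0355,0,0,0,5.5],[0.003,0.0355,0,0,0,5.5],[0.003,0.0355,0,0,0,5.5],[0.003,0.0355,0,0,0,5.5],[0.003,0.0355,0,0,0,5.5]]'
python3 - <<'E'
from h import *
s=snap('side','s32'); p=readout.get_obs()['position']
m=proj('side',[[.651,-.057,.2]])[0].astype(int); cv2.imwrite('pics/c32.png',cv2.resize(s[max(m[1]-90,0):m[1]+70,m[0]-90:m[0]+90],None,fx=3.5,fy=3.5,interpolation=cv2.INTER_CUBIC)[:,:,::-1])
E
```

```text
time_s: 31.75
position: [0.6474, -0.091, 0.3346]
eef_rot: [-0.285, -3.123, -0.001]
contact_force: [-0.2, -0.5, -2.9]
opening: 0.0286
finger_force: 59.6
time_s: 32.58
position: [0.6505, -0.0573, 0.3383]
eef_rot: [0.146, 3.138, 0.0]
contact_force: [0.3, -0.5, -2.8]
opening: 0.0284
finger_force: 59.7
```

View pics/c32.png

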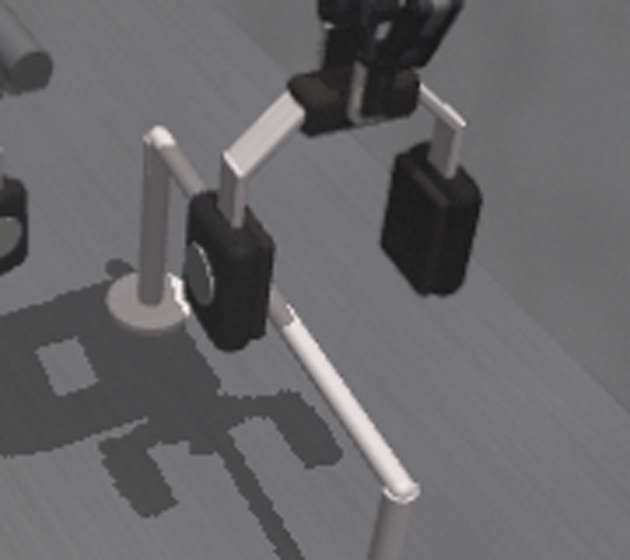

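The ear defenders hang level, cups either side of the bar. Lower.

```bash
python3 -m inch '[[0,0,-0.01,0,0,0],[0,0,-0.03,0,0,0],[0,0,-0.055,0,0,0],[0,0,-0.08,0,0,0],[0,0,-0.105,0,0,0],[0,0,-0.13,0,0,0],[0,0,-0.15,0,0,0],[0,0,-0.162,0,0,0],[0,0,-0.168,0,0,0],[0,0,-0.17,0,0,0],[0,0,-0.17,0,0,0],[0,0,-0.17,0,0,0]]'
python3 -m inch '[[0,0,-0.002,0,0,0],[0,0,-0.004,0,0,0],[0,0,-0.004,0,0,0]]'
```

```text
time_s: 33.63
position: [0.6512, -0.057, 0.17]
eef_rot: [0.145, 3.136, -0.0]
contact_force: [-0.5, -0.6, -2.5]
opening: 0.0287
finger_force: 59.7
time_s: 33.88
position: [0.6506, -0.0569, 0.1643]
eef_rot: [0.145, 3.138, 0.0]
contact_force: [0.7, -1.2, -2.9]
opening: 0.0286
finger_force: 59.7
```

```bash
python3 -m inch '[[0,0,-0.001,0,0,0],[0,0,-0.002,0,0,0],[0,0,-0.002,0,0,0]]'
```

```text
time_s: 34.13
position: [0.6504, -0.0569, 0.1619]
eef_rot: [-0.145, -3.138, -0.0]
contact_force: [-0.5, 0.2, -3.0]
opening: 0.0285
finger_force: 59.7
```

```bash
python3 -m inch '[[0,0,-0.001,0,0,0],[0,0,-0.002,0,0,0],[0,0,-0.002,0,0,0]]'; python3 -m inch '[[0,0,-0.001,0,0,0],[0,0,-0.0015,0,0,0],[0,0,-0.0015,0,0,0]]'
```

```text
time_s: 34.38
position: [0.6506, -0.0569, 0.1614]
eef_rot: [0.145, 3.137, 0.0]
contact_force: [-3.5, 0.8, 4.6]
opening: 0.0285
finger_force: 60.4
time_s: 34.63
position: [0.6507, -0.0569, 0.1614]
eef_rot: [0.145, 3.136, -0.0]
contact_force: [-6.2, 0.8, 8.8]
opening: 0.0286
finger_force: 61.3
```

```bash
python3 -m inch '[[0,0,0.002,0,0,0],[0,0,0.0025,0,0,0],[0,0,0.0025,0,0,0]]'; python3 -m inch '[[0,0,0,0,0,0],[0,0,0,0,0,0],[0,0,0,0,0,0],[0,0,0,0,0,0],[0,0,0,0,0,0]]' 0.2; python3 -m inch '[[0,0,0.01,0,0,0],[0,0,0.03,0,0,0],[0,0,0.06,0,0,0],[0,0,0.09,0,0,0],[0,0,0.12,0,0,0],[-0.03,0.02,0.13,0,0,0],[-0.06,0.04,0.13,0,0,0],[-0.09,0.06,0.13,0,0,0],[-0.12,0.08,0.13,0,0,0],[-0.12,0.1,0.13,0,0,0],[-0.12,0.12,0.13,0,0,0]]'
python3 - <<'E'
from h import *
s=snap('side','s36');t=snap('top','t36')
m=[395,230]; a=cv2.resize(s[130:320,300:480],(390,412),interpolation=cv2.INTER_CUBIC);b=cv2.resize(t[130:320,220:400],(390,412),interpolation=cv2.INTER_CUBIC)
cv2.imwrite('pics/c36.png',np.hstack([a,b])[:,:,::-1])
E
```

```text
time_s: 34.88
position: [0.6507, -0.0569, 0.1614]
eef_rot: [0.145, 3.138, 0.0]
contact_force: [-0.2, 0.5, 1.9]
opening: 0.0287
finger_force: 60.2
time_s: 35.3
position: [0.6505, -0.0569, 0.1611]
eef_rot: [-0.145, -3.138, -0.0]
contact_force: [-0.0, -0.4, 0.6]
opening: 0.0514
finger_force: 0.0
time_s: 36.22
position: [0.5291, 0.0639, 0.2929]
eef_rot: [0.145, 3.136, 0.0]
contact_force: [1.0, -0.1, -0.4]
opening: 0.0508
finger_force: 0.0
```

View pics/c36.png

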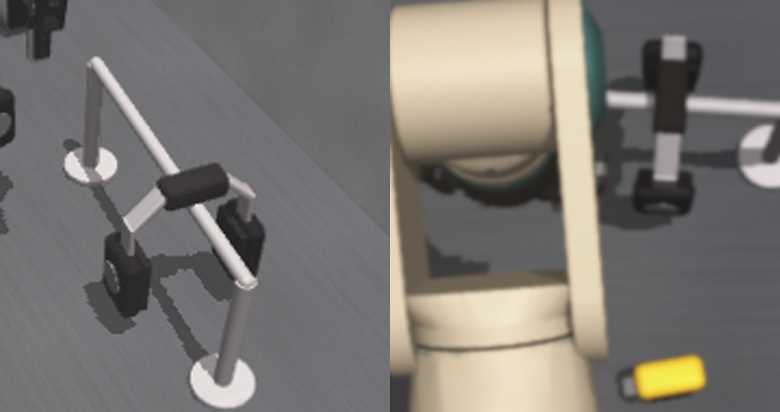

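Ear R hangs on the bar, cups either side, with its crown on the bar at about (195,187) in the left half. Now ear L.

```bash
python3 -m inch '[[0.003,0.026,0,0,0,-7],[0.006,0.052,0,0,0,-14],[0.01,0.078,0,0,0,-21],[0.013,0.104,0,0,0,-28],[0.016,0.13,0,0,0,-35],[0.02,0.156,0,0,0,-42],[0.024,0.182,0,0,0,-49],[0.028,0.208,0,0,0,-56],[0.032,0.234,0,0,0,-63],[0.036,0.26,0,0,0,-70],[0.038,0.287,0,0,0,-72],[0.038,0.287,0,0,0,-72]]'
python3 -m inch '[[0,0,-0.03,0,0,0],[0,0,-0.06,0,0,0],[0,0,-0.09,0,0,0],[0,0,-0.1,0,0,0],[0,0,-0.1,0,0,0],[0,0,-0.1,0,0,0]]'
python3 - <<'E'
from h import *
s=snap('side','s37')
m=proj('side',[[.568,.35,.143]])[0].astype(int); w=cv2.resize(s[m[1]-50:m[1]+40,m[0]-50:m[0]+50],None,fx=6,fy=6,interpolation=cv2.INTER_CUBIC)
cv2.imwrite('pics/c37.png',np.clip(w.astype(float)*1.5,0,255).astype(np.uint8)[:,:,::-1])
E
```

```text
time_s: 37.32
position: [0.5682, 0.3537, 0.2898]
eef_rot: [-1.959, -2.454, 0.001]
contact_force: [-0.1, 0.2, -0.4]
opening: 0.0512
finger_force: 0.0
time_s: 37.82
position: [0.569, 0.3497, 0.1926]
eef_rot: [1.962, 2.453, 0.001]
contact_force: [0.7, -0.3, 0.8]
opening: 0.051
finger_force: 0.0
```

View pics/c37.png

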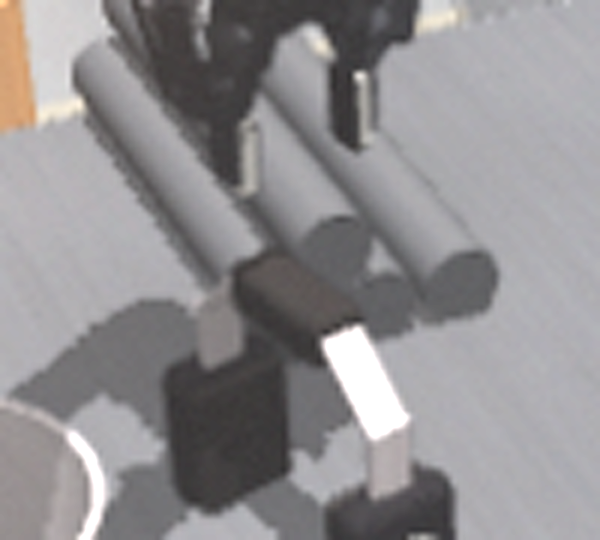

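Fingers stand centred above the pad (pad centre about (300,303), fingers at (245,190) and (360,145)). Descend.

```bash
python3 -m inch '[[-0.001,0,-0.025,0,0,0],[-0.001,0,-0.045,0,0,0],[-0.001,0,-0.06,0,0,0],[-0.001,0,-0.07,0,0,0],[-0.001,0,-0.073,0,0,0],[-0.001,0,-0.073,0,0,0],[-0.001,0,-0.073,0,0,0]]'
python3 -m inch '[[0,0,0,0,0,0],[0,0,0,0,0,0],[0,0,0,0,0,0],[0,0,0,0,0,0],[0,0,0,0,0,0],[0,0,0,0,0,0]]' -1 60
```

```text
time_s: 38.45
position: [0.5683, 0.3505, 0.1203]
eef_rot: [1.961, 2.453, 0.004]
contact_force: [1.0, 0.5, 0.1]
opening: 0.051
finger_force: 0.0
time_s: 38.95
position: [0.568, 0.3505, 0.1201]
eef_rot: [1.961, 2.453, 0.004]
contact_force: [-2.6, -0.2, 5.2]
opening: 0.0286
finger_force: 60.3
```

```bash
python3 -m inch '[[0,0,0.01,0,0,0],[0,0,0.03,0,0,0],[0,0,0.06,0,0,0],[0,0,0.09,0,0,0],[0,0,0.12,0,0,0],[0,0,0.15,0,0,0],[0,0,0.18,0,0,0],[0,0,0.21,0,0,0],[0,0,0.218,0,0,0],[0,0,0.218,0,0,0]]'
python3 -m inch '[[0.002,-0.01,0,0,0,3],[0.008,-0.03,0,0,0,9],[0.016,-0.055,0,0,0,16],[0.025,-0.08,0,0,0,23],[0.034,-0.105,0,0,0,30],[0.042,-0.13,0,0,0,37],[0.05,-0.155,0,0,0,44],[0.058,-0.18,0,0,0,51],[0.066,-0.205,0,0,0,58],[0.074,-0.225,0,0,0,65],[0.082,-0.245,0,0,0,70],[0.09,-0.262,0,0,0,72]]'
python3 -m inch '[[0.004,-0.01,0,0,0,0],[0.005,-0.016,0,0,0,0],[0.005,-0.016,0,0,0,0],[0.005,-0.016,0,0,0,0],[0.005,-0.016,0,0,0,0],[0.005,-0.016,0,0,0,0],[0.005,-0.016,0,0,0,0],[0.005,-0.016,0,0,0,0],[0.005,-0.016,0,0,0,0]]'
```

```text
time_s: 39.78
position: [0.5679, 0.3503, 0.3403]
eef_rot: [1.96, 2.452, 0.009]
contact_force: [0.5, -0.3, -2.3]
opening: 0.0282
finger_force: 59.6
time_s: 40.78
position: [0.6575, 0.0865, 0.3341]
eef_rot: [-0.139, -3.135, 0.001]
contact_force: [1.1, 0.9, -2.9]
opening: 0.0282
finger_force: 59.5
time_s: 41.53
position: [0.6624, 0.0725, 0.3363]
eef_rot: [0.144, 3.138, 0.0]
contact_force: [-0.5, -0.4, -2.1]
opening: 0.0289
finger_force: 59.6
```

```bash
python3 -m inch '[[0,0,-0.01,0,0,0],[0,0,-0.03,0,0,0],[0,0,-0.055,0,0,0],[0,0,-0.08,0,0,0],[0,0,-0.105,0,0,0],[0,0,-0.13,0,0,0],[0,0,-0.15,0,0,0],[0,0,-0.162,0,0,0],[0,0,-0.168,0,0,0],[0,0,-0.168,0,0,0],[0,0,-0.168,0,0,0]]'
python3 -m inch '[[0,0,-0.001,0,0,0],[0,0,-0.002,0,0,0],[0,0,-0.002,0,0,0]]'
python3 -m inch '[[0,0,-0.001,0,0,0],[0,0,-0.002,0,0,0],[0,0,-0.002,0,0,0]]'
```

```text
time_s: 42.45
position: [0.663, 0.0722, 0.1695]
eef_rot: [0.145, 3.137, 0.0]
contact_force: [0.6, -0.7, -2.0]
opening: 0.0284
finger_force: 59.5
time_s: 42.7
position: [0.6629, 0.0721, 0.1671]
eef_rot: [0.145, 3.137, 0.0]
contact_force: [0.7, 0.1, -2.8]
opening: 0.0285
finger_force: 59.5
time_s: 42.95
position: [0.6624, 0.0721, 0.164]
eef_rot: [-0.145, -3.138, -0.0]
contact_force: [0.4, 0.4, -2.2]
opening: 0.0285
finger_force: 59.5
```

```bash
python3 -m inch '[[0,0,-0.001,0,0,0],[0,0,-0.0015,0,0,0],[0,0,-0.0015,0,0,0]]'
```

```text
time_s: 43.2
position: [0.6626, 0.0721, 0.163]
eef_rot: [0.145, 3.138, 0.0]
contact_force: [-0.3, 0.4, -2.3]
opening: 0.029
finger_force: 59.7
```

```bash
python3 -m inch '[[0,0,-0.0005,0,0,0],[0,0,-0.001,0,0,0],[0,0,-0.001,0,0,0]]'
```

```text
time_s: 43.45
position: [0.6627, 0.0721, 0.1629]
eef_rot: [0.145, 3.137, 0.0]
contact_force: [-3.7, -0.6, 4.7]
opening: 0.0286
finger_force: 60.4
```

Contact at z=0.163. Release, rise, retract.

```bash
python3 -m inch '[[0,0,0.001,0,0,0],[0,0,0.001,0,0,0]]'; python3 -m inch '[[0,0,0,0,0,0],[0,0,0,0,0,0],[0,0,0,0,0,0],[0,0,0,0,0,0],[0,0,0,0,0,0]]' 0.2; python3 -m inch '[[0,0,0.01,0,0,0],[0,0,0.03,0,0,0],[0,0,0.06,0,0,0],[0,0,0.09,0,0,0],[0,0,0.12,0,0,0],[-0.03,0.02,0.13,0,0,0],[-0.06,0.04,0.13,0,0,0],[-0.09,0.07,0.13,0,0,0],[-0.12,0.1,0.13,0,0,0],[-0.14,0.13,0.13,0,0,0],[-0.16,0.16,0.13,0,0,0],[-0.18,0.19,0.13,0,0,0]]'
python3 -m inch '[[0,0,0,0,0,0],[0,0,0,0,0,0],[0,0,0,0,0,0],[0,0,0,0,0,0],[0,0,0,0,0,0],[0,0,0,0,0,0]]'
python3 - <<'E'
from h import *
t=snap('top','t46');s=snap('side','s46'); s2=snap('side','s47'); print(np.abs(s.astype(int)-s2).max())
cv2.imwrite('pics/c46.png',np.hstack([cv2.resize(x,(400,400),interpolation=cv2.INTER_AREA) for x in (s[120:440,230:550],t[130:370,200:540])])[:,:,::-1])
E
```

```text
time_s: 43.62
position: [0.6626, 0.0721, 0.1629]
eef_rot: [0.145, 3.138, 0.0]
contact_force: [-1.0, -0.4, 2.4]
opening: 0.0288
finger_force: 60.2
time_s: 44.03
position: [0.6625, 0.0722, 0.1626]
eef_rot: [-0.145, -3.138, -0.0]
contact_force: [-0.5, -0.4, -0.1]
opening: 0.0512
finger_force: 0.0
time_s: 45.03
position: [0.4812, 0.2633, 0.2941]
eef_rot: [0.145, 3.137, 0.001]
contact_force: [0.8, 0.1, 0.4]
opening: 0.0513
finger_force: 0.0
time_s: 45.53
position: [0.4831, 0.2612, 0.2927]
eef_rot: [-0.148, -3.138, 0.0]
contact_force: [-0.1, -0.9, -0.1]
opening: 0.0511
finger_force: 0.0
66
```

View pics/c46.png

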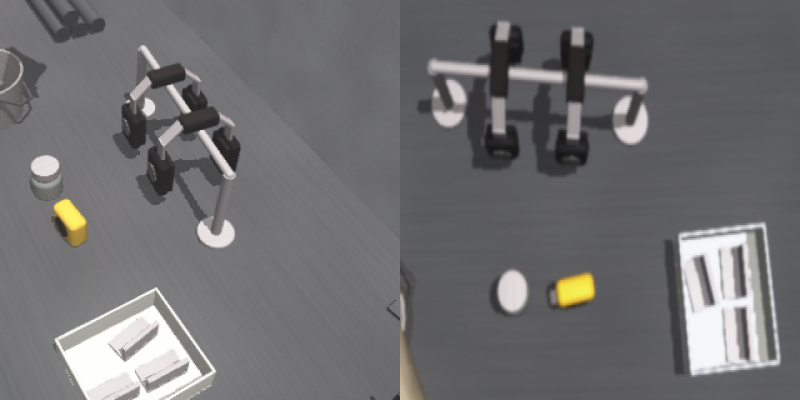

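Both hang side by side. One bracket in the tray has been nudged but is still inside; jar and tape are untouched. Let it settle, check for stillness and that the stubs are in the pail, then hand in.

```bash
python3 -m inch '[[0,0,0,0,0,0],[0,0,0,0,0,0],[0,0,0,0,0,0],[0,0,0,0,0,0],[0,0,0,0,0,0],[0,0,0,0,0,0],[0,0,0,0,0,0],[0,0,0,0,0,0],[0,0,0,0,0,0],[0,0,0,0,0,0],[0,0,0,0,0,0],[0,0,0,0,0,0]]'
python3 - <<'E'
from h import *
s=cv2.imread('pics/s47.png')[:,:,::-1].astype(int); a=snap('side','s50').astype(int); python=0
d=np.abs(a-s).max(2); print('rail',(d[140:330,300:470]>20).sum(),'tray',(d[350:480,270:410]>20).sum())
a2=snap('side','s51').astype(int); d=np.abs(a-a2).max(2); print('rail',(d[140:330,300:470]>20).sum(),'all',(d>20).sum())
E
```

```text
time_s: 46.68
position: [0.4825, 0.2621, 0.2927]
eef_rot: [-0.145, -3.138, -0.0]
contact_force: [0.0, -0.3, -0.2]
opening: 0.0512
finger_force: 0.0
rail 0 tray 0
rail 0 all 2
```

```bash
python3 -c "
from workcell import ticket
print(ticket.close_job())"
```

```text
the job is handed in; nothing more can be done
None
```

I handed the job in at about 47 s: both stubs are in the pail, all three brackets are in the tray (one was knocked slightly but stayed inside), both ear defenders are hanging still side by side on the bar, and the tape measure and jar are where they were.

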